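Restock the weighted-arm slip holder

ROBOT

A 7-joint arm with a two-finger parallel gripper is mounted at the origin on the work surface. World frame = base frame: x ahead of the robot, y to its left, z up, the work surface at z = 0. Lengths are in m, angles in rad, forces in N, time in s.
With the tool pointing down it reaches from about 0.425 to 0.95 m from the base axis. Payload 4.7 kg.
Tool frame: the origin (TCP) lies on the centre line of the jaws, within the pads' length; the fingertips stand 22 mm ahead of it and the grasp point (between the pads) lies 3 mm ahead of it (bot.tips_ahead is the distance from the TCP to the fingertips, in m); z points along the fingers, y is the line along which they close (so a half turn about z gives the same grasp; the last joint's range is limited). The gripper opens to 87 mm and grips with 3 to 60 N. Pads are 19 mm wide; open, the fingers measure 117 mm over their backs; the gripper's body (75 mm by 190 mm) begins 51 mm behind the grasp point.
Start: joints at [1.314, 0.469, -0.049, 1.532, 0.024, 1.141, -0.082], TCP at [0.152, -0.658, 0.245] pointing down, gripper open.
Joint ranges: [-2.59, 2.59], [-0.33, 1.99], [-1.39, 1.29], [0.1, 2.45], [-1.04, 4.18], [0.21, 1.99], [-2.66, 2.66]. Speed limits (rad/s): [2.57, 2.57, 3.14, 3.14, 3.14, 3.14, 3.14].

INTERFACE

Orientations are given as a 3x3 rotation matrix whose columns are the frame's x, y, z axes.
In Python, from bench import bot, viewer gives the robot as it stands. The module is installed in compiled form; this text tells all that it offers.
- The arm moves only by the tool servo_tool, never from a script. Its argument "plan" is a list that holds one entry, the list of rows, each a list of 7 numbers: the shift along the tool's x, y, z in m, then the turn, a rotation vector about the tool's x, y, z in degrees, then the opening, from 0 (shut) to 1 (fully open). A call has 1 to 8 rows; each row is the pose to reach, as a shift and turn from the pose commanded when the call began, along the tool's axes at that moment; what a row does not reach only later rows make up. A row lasts 1/12 s, in which the tool goes at most 41.7 mm and 7.16 degrees, less where a joint would pass 70% of its speed; a pose out of reach is approached as far as the arm can. A call with a gripper value outside its range is refused whole. The fingers move at their own pace and stop on an object; "force" is the grip in N (left out, the last holds). Time passes only in rows, so rows that repeat a pose let the fingers close. It gives the time, the measured TCP pose, the force, the opening and the grip force at its end, in the units of the state.
- bot.get_obs(): the state, without advancing time (a new reading comes with each control period).
- viewer.camera(name): name is "scene" or "top" or "wrist"; returns a dict with "frame" (400x640x3 uint8, blue, green, red), "fx", "fy", "cx", "cy" (pixels), "dist_coeffs" ([k1, k2, p1, p2, k3] as OpenCV has them; the pictures are not rectified), "rvec" (rotation vector, rad) and "tvec" (3), from world to camera coordinates, as OpenCV has them. Camera axes: x right, y down, z forward; pixel columns grow to the right and rows downward; lengths in m; the calibration is good to about 2 mm. A picture is of the moment at which its call begins. There is no depth.
- bot.hand_in(): hands the job in; it is judged then, once.
The state is a dict: "clock": time; "joints": joint angles; "qvel": joint speeds; "effort": joint torques, N m; "ee_pos": TCP position; "ee_rot": TCP orientation; "wrist_force": force on the tool from outside, world axes, zero at the start; "moment": the same for the moment, N m; "grip_width": finger opening in m; "gripper_force": force on a finger pad.
Only numpy, scipy, OpenCV 4.12 (cv2) and the standard library are available. Lean on these libraries where they do the work, as an engineer would, in place of code of your own. Each camera call takes 0.05 s, during which the arm holds its last target. There are 200 camera calls.

TASK

Restock the slip holder on the clinic desk: take the two loose pads that are as long as those in the holder and slide both in on top of the pile, under the weighted arm, each with its bound end inwards, fully home against the back stop and square with the pile, so that at the end the arm rests on the top pad and holds all four down. Leave the shorter pad and everything else on the desk where it is, and keep the pads already in the holder in place.

Things in the scene. Friction and masses are not known exactly. Their poses are not given: they have to be found in the camera images.
- holder: slip holder of grey sheet metal with a weighted arm, fixed to the desk at another place and angle each time. Origin: under the centre of its base plate (170 x 86 x 6 thick), z up, +x from the open front to the back stop; pads go in along +x. It holds two pads: pile top at z = 30 (42 and 54 with one and two more). A pad fully home has its origin at x = 0, y = 0
- holder_stop (a point): middle of the back stop's inner face, at holder x = 70, y = 0, z = 30; the stop is an upright plate, y within +-30, top at z = 56
- holder_mouth (a point): middle of the mouth between the two side fences, holder x = -4, z = 30. The fences stand beside the back part of the pile only: x from 12 to 70, inner faces at y = +-34 (6 mm play in all for a pad), top at z = 56, with front ends flaring out to about 80 apart at x = -4. In front of that both long sides are open to fingers; two low lips stand at the front corners (x = -80, top at z = 12)
- holder_arm (a joint): angle of the weighted steel arm (rad): 0 resting on two pads, growing as it rises, about 0.15 on three pads and 0.30 on four, end of travel 0.8. It never stays up: let go, it falls back on the pile. It runs from the hinge over the back stop and down to a shoe that presses on the pile with 1 to 2 N
- holder_hinge (a point): the arm's hinge, its axis along holder y, at holder x = 82, z = 46, behind the back stop
- shoe_line (a point): underside of the arm's shoe, 36 wide (y within +-18), where its flat meets its toe: the line that presses on the pile, at about holder x = 0. A dark cross weight 18 thick and 44 long lies on the shoe, top 25 above the pile; the arm's strap, its highest part, is about 50 above the pile of two (34 above the hinge)
- shoe_toe (a point): tip of the shoe's upturned ramped toe, 39 in front of the shoe line and 20 above the pile, the ramp at 28 deg to the level (on three pads about 36 deg and 25 above). A pad slid along the pile with its leading edge under the toe lifts the arm and passes under it (push of 5 to 10 N)
- pad_a: loose pad of plain white slips on a brown board, 140 long (its x) x 62 wide (y) x 12 thick (z), 0.06 to 0.13 kg, stiff, lying flat, board down. Origin: centre of its underside. A dark grey binding strip wraps its +x end (the bound end); the -x end is the free end
- pad_a_bound (a point): middle of the bound end face of pad_a, half way up its thickness (pad x = 70, z = 6)
- pad_b: second loose pad of the same make, 140 long (its x) x 62 wide (y) x 12 thick (z), 0.06 to 0.13 kg, stiff, lying flat, board down. Origin: centre of its underside. A dark grey binding strip wraps its +x end (the bound end); the -x end is the free end
- pad_b_bound (a point): middle of the bound end face of pad_b, half way up its thickness (pad x = 70, z = 6)
- pile_1: lower of the two pads already in the holder, same make and size as pad_a; origin at the centre of its underside
- pile_2: upper of the two pads already in the holder, same make and size as pad_a; origin at the centre of its underside
- short_pad: a pad of another, shorter slip: same paper, width (62) and thickness (12) but only 100 long, bound end at +x; not for this holder. Origin at the centre of its underside. To be left where it lies
- wand: bystander: white mouth-camera wand lying on the desk, 215 long (x) x 28 x 25 high; origin under its middle
- stapler: bystander: black stapler close beside the bound half of pad_a, 135 (x) x 36 x 54 high; origin under its centre
- gel_bottle: bystander: clear pump bottle, 58 diameter, 148 high; origin under its centre
- stick_pot: bystander: steel pot of wooden spatulas, 72 diameter, 155 high with the sticks; origin under its centre
- tape_dispenser: bystander: black tape dispenser, 135 (x) x 58 x 69 high; origin under its centre
- mouse: bystander: black computer mouse close beside the bound half of pad_b, 108 (x) x 60 x 36 high; origin under its centre
- mirror_carton: bystander: low white carton, 120 (x) x 80 x 42 high; origin under its centre
Things that resemble listed ones, but are neither listed nor needed, are in the scene too. What is shaped like the pad_a but orange, purple or red is not meant.

How it is judged:
At the end, for the whole second after the job is handed in: Both long loose pads lie flat and still on the two old ones, bound end within 9 mm of the back stop, 8 mm of the middle line and 0.12 rad of its direction; the arm presses on one of them at 0.24 to 0.36 rad; the old pads are still at the bottom, under 10 mm out of place (x of pad_a_bound in the frame of holder between 0.061 and 0.075 m and y of pad_a_bound in the frame of holder between -0.008 and 0.008 m and z of pad_a in the frame of holder between 0.026 and 0.047 m and angle between the x axis of each of pad_a, pad_b and the x axis of holder, either way round below 0.12 rad and angle between each of pad_a, pad_b's own z axis and vertical below 0.08 rad and linear speed of each of pad_a, pad_b below 0.02 m/s and x of pad_b_bound in the frame of holder between 0.061 and 0.075 m and y of pad_b_bound in the frame of holder between -0.008 and 0.008 m and z of pad_b in the frame of holder between 0.026 and 0.047 m and (contact force between holder_arm and pad_a above 0.3 N or contact force between holder_arm and pad_b above 0.3 N) and value of joint holder_arm between 0.24 and 0.36 rad and x of each of pile_1, pile_2 in the frame of holder above -0.01 m and z of pile_1 in the frame of holder below 0.011 m and z of pile_2 in the frame of holder below 0.023 m); the robot touches nothing.
It fails at once if the short pad is moved more than 3 cm (distance of short_pad from where it was at the start of the episode above 0.03 m).
It fails at once if another thing on the desk is pushed more than 3 cm from its place (distance of any of wand, stapler, gel_bottle, stick_pot, tape_dispenser, mouse, mirror_carton from where it was at the start of the episode above 0.03 m).
It fails at once if the pump bottle or the pot of spatulas is tipped over (angle between any of gel_bottle, stick_pot's own z axis and vertical above 0.5 rad).
It also fails if it takes over 59 s, if anything falls off the work surface, if the arm or the gripper's body presses on something with over 40 N, if the wrist force passes 120 N, or if a joint passes its speed limit or range.

## Working session

There is one attempt and no reset: what is moved stays moved. The work goes in short steps, Python scripts to look and compute and a tool call to move; the robot and the scene stay as the last step left them, time stands still between calls to the robot, and variables do not carry over. Pictures are saved under pics/ and viewed, at most 10 in all, crops included, and the job is handed in when it is done.

Besides the shell and the picture viewer there is one more tool, called as name(argument=value, ...), one argument or row to a line, values as JSON. servo_tool: Moves the arm, as the interface text tells. Its arguments: {"type":"object","properties":{"plan":{"type":"array"},"force":{"type":"number"}},"required":["plan"]}

```bash
mkdir -p pics
python3 - <<'E'
from bench import bot, viewer
import cv2,pickle
for n in ["top","scene"]:
    c=viewer.camera(n); pickle.dump(c,open(n+".pkl","wb")); cv2.imwrite(f"pics/{n}0.png",c["frame"])
    print(n,c["fx"],c["cx"],c["cy"],c["dist_coeffs"],c["rvec"],c["tvec"])
o=bot.get_obs(); print(o)
E
```

```text
top 372.87205776384627 321.6071811804358 203.92312332659188 [-0.02106264  0.          0.          0.          0.        ] [ 2.09326952 -2.11068514  0.23777698] [0.00288522 0.55456657 1.30555683]
scene 432.89572659703293 310.74953829346856 197.95882241201312 [-0.06076351  0.          0.          0.          0.        ] [ 1.55165984  1.88023283 -0.85821268] [ 0.10756105 -0.31168151  1.7283147 ]
{'clock': 0.1, 'joints': array([ 1.31405954,  0.4693688 , -0.04857983,  1.53356149,  0.02409864,
        1.14101109, -0.08228792]), 'qvel': array([ 0.00141914, -0.00126507,  0.00026663, -0.00091167,  0.00192569,
       -0.00032634,  0.00042893]), 'effort': array([ 5.54574544e-04, -5.09172964e+01, -8.12996482e-02, -2.36829418e+01,
       -6.14980725e-02,  3.44260270e-02,  8.45381442e-05]), 'ee_pos': array([ 0.152356  , -0.65706921,  0.24360439]), 'ee_rot': array([[ 9.74151223e-01,  2.25896393e-01, -4.63334311e-04],
       [ 2.25896859e-01, -9.74149739e-01,  1.70131877e-03],
       [-6.70352248e-05, -1.76200752e-03, -9.99998445e-01]]), 'wrist_force': array([-0.50596893, -0.26178096, -0.00359576]), 'moment': array([ 0.03913214, -0.0068259 ,  0.00578893]), 'gripper_force': 0.0, 'grip_width': 0.08700281388864844}
```

View pics/top0.png

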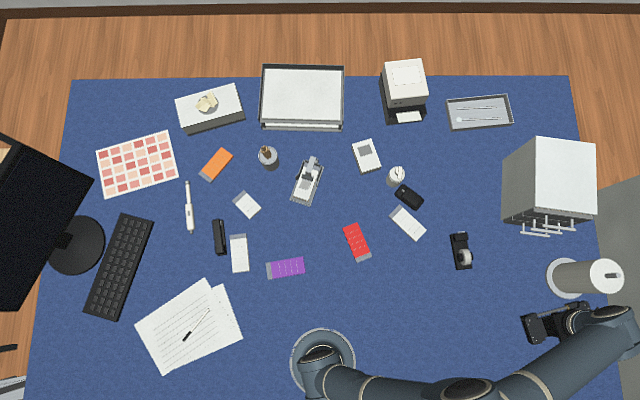

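View pics/scene0.png

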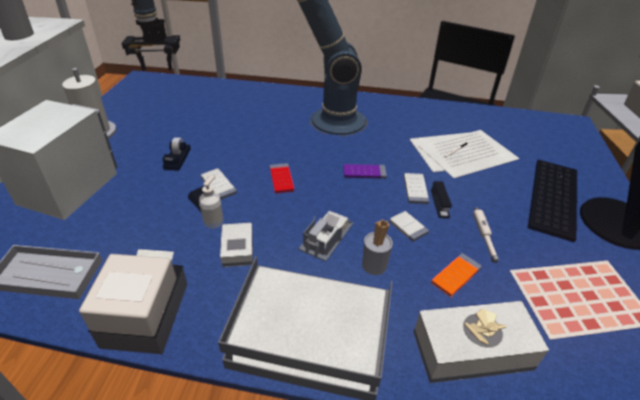

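The top view shows the holder at about (307,181), pad_a at (239,253) beside the stapler, pad_b at (407,223) beside the mouse, and the short pad at (246,205). I'll enlarge that area.

Run:
```python
import cv2,pickle
f=pickle.load(open("top.pkl","rb"))["frame"]
def up(x0,x1,y0,y1,s): return cv2.resize(f[y0:y1,x0:x1],None,fx=s,fy=s,interpolation=cv2.INTER_CUBIC)
import numpy as np
a=up(205,271,185,285,6); b=up(275,341,140,240,6); 
cv2.imwrite("pics/crop1.png",np.hstack([a,b]))
c=up(380,446,160,260,6); cv2.imwrite("pics/crop2.png",c)
```

```text
(no output)
```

View pics/crop1.png

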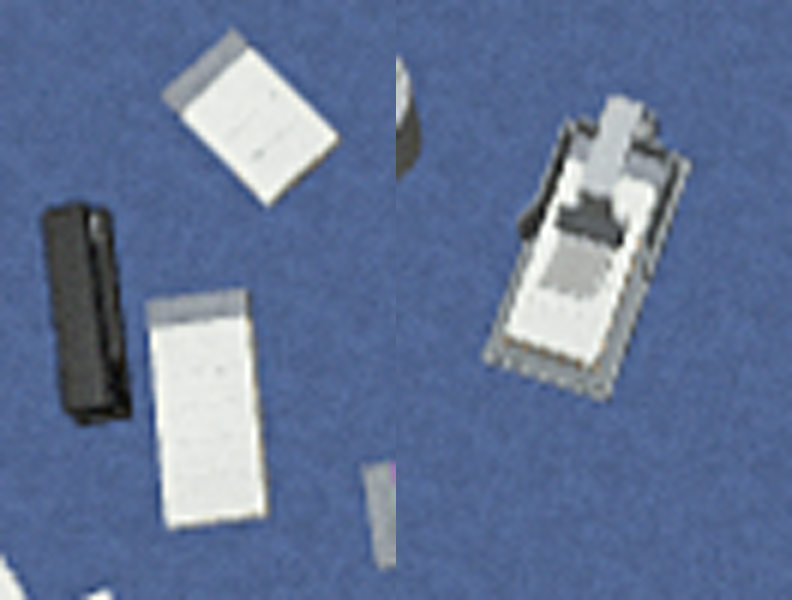

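View pics/crop2.png

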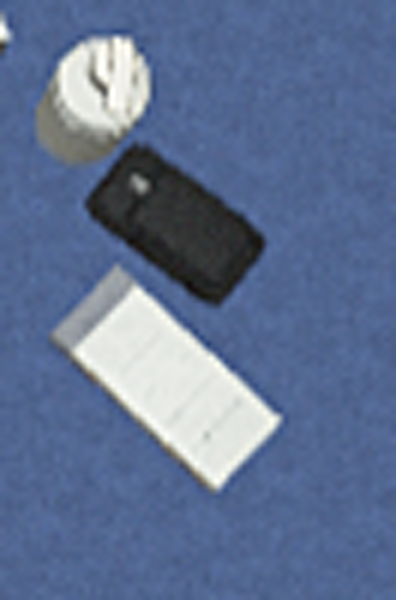

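```bash
cat > h.py <<'E'
import cv2, numpy as np, pickle
from scipy.optimize import least_squares
def proj(c,P):
    return cv2.projectPoints(np.asarray(P,float).reshape(-1,3),np.array(c["rvec"],float),np.array(c["tvec"],float),np.array([[c["fx"],0,c["cx"]],[0,c["fy"],c["cy"]],[0,0,1.]]),np.array(c["dist_coeffs"],float))[0].reshape(-1,2)
def pts(p,L): # pose x,y,yaw of local points
    L=np.asarray(L,float); c,s=np.cos(p[2]),np.sin(p[2])
    return np.c_[p[0]+c*L[:,0]-s*L[:,1],p[1]+s*L[:,0]+c*L[:,1],L[:,2]]
def fit(c,L,px,p0):
    r=least_squares(lambda p:(proj(c,pts(p,L))-px).ravel(),p0)
    return r.x, np.abs(r.fun).max()
def uv(a,off,s=6): return (np.array(a,float)+.5)/s-.5+np.array(off)
E
python3 - <<'E'
from h import *
c=pickle.load(open("top.pkl","rb"))
def box(lx,ly,z): return [[lx,ly,z],[lx,-ly,z],[-lx,-ly,z],[-lx,ly,z]]
# bound-left, bound-right, free-right, free-left looking along +x
T=[("a",box(.07,.031,.012),uv([(147,302),(246,290),(267,515),(167,527)],(205,185)),[.4,.3,0]),
("b",box(.07,.031,.012),uv([(52,338),(120,265),(282,418),(215,490)],(380,160)),[.4,-.3,.8]),
("short",box(.05,.031,.012),uv([(165,95),(235,28),(340,138),(268,205)],(205,185)),[.5,.3,.8]),
("holder",[[-.085,.043,.006],[-.085,-.043,.006],[.085,-.043,.006]],uv([(89,362),(211,398),(294,160)],(275,140)),[.6,.05,-.3]),
("stapler",box(.0675,.018,.054),uv([(45,208),(105,208),(130,412),(75,420)],(205,185)),[.4,.35,0]),
("mouse",box(.054,.03,.02),uv([(85,203),(135,145),(265,243),(215,305)],(380,160)),[.5,-.3,.8])]
for n,L,px,p0 in T:
    p,e=fit(c,L,px,p0); print(n,p.round(4),np.degrees(p[2]).round(1),e.round(2))
E
```

```text
a [0.3843 0.3057 0.128 ] 7.3 0.18
b [ 0.4919 -0.3245  0.78  ] 44.7 0.61
short [0.5686 0.2845 0.7665] 43.9 0.28
holder [ 0.6526  0.0563 -0.3165] -18.1 0.52
stapler [0.4389 0.3704 0.1765] 10.1 1.74
mouse [ 0.5893 -0.3336  0.8673] 49.7 1.48
```

```bash
cat >> h.py <<'E'
from scipy.spatial.transform import Rotation as R
def goto(o,p,yaw):
    Rm=o["ee_rot"]; c,s=np.cos(yaw),np.sin(yaw)
    Rt=np.array([[c,s,0],[s,-c,0],[0,0,-1.]])
    d=Rm.T@(np.array(p)-o["ee_pos"]); r=R.from_matrix(Rm.T@Rt).as_rotvec(degrees=True)
    print("row",np.r_[d,r].round(4).tolist(),"t",round(o["clock"],2),"yaw",round(np.degrees(np.arctan2(Rm[1,0],Rm[0,0])),2),"pos",o["ee_pos"].round(4),"F",o["wrist_force"].round(1),"w",round(o["grip_width"],4))
H=np.array([0.6526,0.0563,-0.3165])
def hp(x,y=0,h=None):
    h=H if h is None else h
    return pts(h,[[x,y,0]])[0,:2]
E
python3 - <<'E'
from h import *
from bench import bot
o=bot.get_obs(); goto(o,[*hp(-.06),.30],H[2])
E
```

```text
row [0.5971, -0.6131, -0.0554, -0.0974, 0.0312, 31.1897] t 0.1 yaw 13.06 pos [ 0.1524 -0.6571  0.2436] F [-0.5 -0.3 -0. ] w 0.087
```

servo_tool(
  plan=[
    [[0.225,-0.23,-0.02,0,0,0,1],[0.225,-0.23,-0.02,0,0,0,1],[0.225,-0.23,-0.02,0,0,0,1],[0.225,-0.23,-0.02,0,0,0,1],[0.225,-0.23,-0.02,0,0,0,1],[0.225,-0.23,-0.02,0,0,0,1],[0.225,-0.23,-0.02,0,0,0,1],[0.225,-0.23,-0.02,0,0,0,1]],
  ],
  force=30,
)

```text
clock: 0.77
ee_pos: [0.3213, -0.379, 0.2646]
ee_rot: [[0.973, 0.229, 0.0], [0.229, -0.973, 0.001], [0.0, -0.001, -1.0]]
wrist_force: [-0.2, 0.2, 0.3]
grip_width: 0.0872
gripper_force: 0.0
```

servo_tool(
  plan=[
    [[0.225,-0.23,-0.02,0,0,0,1],[0.225,-0.23,-0.02,0,0,0,1],[0.225,-0.23,-0.02,0,0,0,1],[0.225,-0.23,-0.02,0,0,0,1],[0.225,-0.23,-0.02,0,0,0,1],[0.225,-0.23,-0.02,0,0,0,1],[0.225,-0.23,-0.02,0,0,0,1],[0.225,-0.23,-0.02,0,0,0,1]],
  ],
)

```text
clock: 1.43
ee_pos: [0.4881, -0.104, 0.2848]
ee_rot: [[0.973, 0.229, 0.001], [0.229, -0.973, 0.001], [0.001, -0.001, -1.0]]
wrist_force: [0.8, -0.6, 1.2]
grip_width: 0.0871
gripper_force: 0.0
```

Run:
```python
from h import *
from bench import bot
o=bot.get_obs(); goto(o,[*hp(-.06),.30],H[2]); print(o["joints"].round(2))
```

```text
row [0.1456, -0.1496, -0.0149, -0.0527, -0.047, 31.3784] t 1.43 yaw 13.24 pos [ 0.4881 -0.104   0.2848] F [ 0.8 -0.6  1.2] w 0.0871
[ 0.53  0.17 -0.45  1.87  0.08  1.12 -1.3 ]
```

servo_tool(
  plan=[
    [[0.145,-0.15,-0.015,0,0,31.4,1],[0.145,-0.15,-0.015,0,0,31.4,1],[0.145,-0.15,-0.015,0,0,31.4,1],[0.145,-0.15,-0.015,0,0,31.4,1],[0.145,-0.15,-0.015,0,0,31.4,1],[0.145,-0.15,-0.015,0,0,31.4,1],[0.145,-0.15,-0.015,0,0,31.4,1],[0.145,-0.15,-0.015,0,0,31.4,1]],
  ],
)

```text
clock: 2.1
ee_pos: [0.5942, 0.0722, 0.2988]
ee_rot: [[0.95, -0.312, -0.001], [-0.312, -0.95, -0.0], [-0.001, 0.001, -1.0]]
wrist_force: [-0.9, -1.3, -0.1]
grip_width: 0.0871
gripper_force: 0.0
```

Run:
```python
from h import *
from bench import bot,viewer
o=bot.get_obs(); goto(o,[*hp(-.06),.30],H[2]); print(o["joints"].round(2))
c=viewer.camera("wrist"); pickle.dump(c,open("w0.pkl","wb")); cv2.imwrite("pics/w0.png",c["frame"])
L=[[-.085,.043,.006],[-.085,-.043,.006],[.085,-.043,.006],[.085,.043,.006],[-.07,.031,.03],[-.07,-.031,.03],[-.004,0,.03]]
print(proj(c,pts(H,L)).round(0).tolist())
```

```text
row [0.0005, -0.003, -0.0012, 0.0289, 0.0808, -0.05] t 2.1 yaw -18.18 pos [0.5942 0.0722 0.2988] F [-0.9 -1.3 -0.1] w 0.0871
[ 0.16  0.34 -0.46  1.63  0.16  1.21 -2.22]
[[292.0, 186.0], [349.0, 186.0], [352.0, 63.0], [288.0, 63.0], [298.0, 180.0], [342.0, 180.0], [320.0, 132.0]]
```

View pics/w0.png

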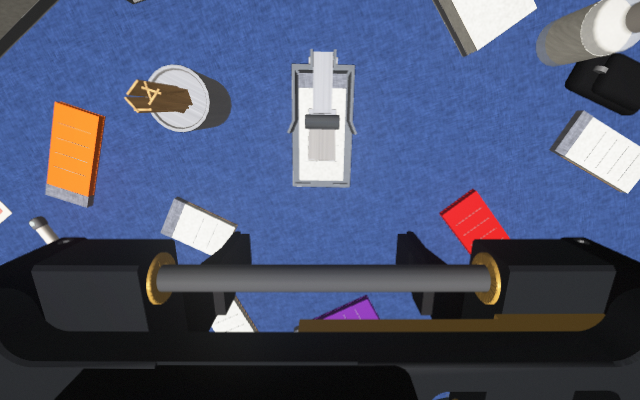

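The wrist view shows the holder's front edge from about (292,187) to (351,187) and its back around y=65, close to what I predicted. I'll enlarge it to refine the pose.

Run:
```python
from h import *
f=pickle.load(open("w0.pkl","rb"))["frame"]
cv2.imwrite("pics/w0c.png",cv2.resize(f[45:195,275:370],None,fx=4,fy=4,interpolation=cv2.INTER_CUBIC))
```

```text
(no output)
```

View pics/w0c.png

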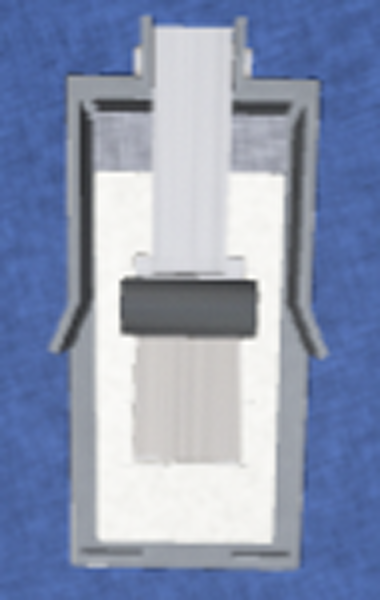

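Run:
```python
from h import *
c=pickle.load(open("w0.pkl","rb"))
L=[[-.085,.043,.006],[-.085,-.043,.006],[-.07,.031,.03],[-.07,-.031,.03],[.0715,0,.056],[-.004,0,.056]]
px=uv([(72,566),(301,566),(97,542),(273,542),(194,79),(189,353)],(275,45),4)
p,e=fit(c,L,px,H); print(p.round(4),e.round(2)); print((proj(c,pts(p,L))-px).round(2).tolist())
h=open("h.py").read().replace("H=np.array([0.6526,0.0563,-0.3165])",f"H=np.array({p.round(4).tolist()})"); open("h.py","w").write(h)
B=np.array([.4919,-.3245,.78])
from bench import bot
goto(bot.get_obs(),[*hp(-.045,0,B),.12],B[2])
```

```text
[ 0.6526  0.0539 -0.3326] 2.76
[[-0.11, -0.74], [-0.07, 0.15], [0.33, -1.3], [0.33, -0.61], [-0.37, 2.76], [-0.05, -0.97]]
row [0.0072, 0.4469, 0.1795, 0.0389, 0.1082, -63.0255] t 2.15 yaw -18.33 pos [0.5939 0.0705 0.2988] F [-0.2 -0.7 -0.4] w 0.0872
```

servo_tool(
  plan=[
    [[0.005,0.3,0.04,0,0,-50,1],[0.005,0.3,0.04,0,0,-50,1],[0.005,0.3,0.04,0,0,-50,1],[0.005,0.3,0.04,0,0,-50,1],[0.005,0.3,0.04,0,0,-50,1],[0.005,0.3,0.04,0,0,-50,1],[0.005,0.3,0.04,0,0,-50,1],[0.005,0.3,0.04,0,0,-50,1]],
  ],
)

```text
clock: 2.82
ee_pos: [0.5012, -0.2207, 0.259]
ee_rot: [[0.852, 0.523, -0.002], [0.523, -0.852, -0.002], [-0.003, 0.001, -1.0]]
wrist_force: [0.3, -0.5, 0.2]
grip_width: 0.0869
gripper_force: 0.0
```

Run:
```python
from h import *
from bench import bot
B=np.array([.4919,-.3245,.78])
goto(bot.get_obs(),[*hp(-.045,0,B),.12],B[2])
```

```text
row [-0.1056, 0.0938, 0.1393, 0.0201, 0.1649, -13.141] t 2.82 yaw 31.55 pos [ 0.5012 -0.2207  0.259 ] F [ 0.3 -0.5  0.2] w 0.0869
```

servo_tool(
  plan=[
    [[-0.1055,0.094,0.139,0,0.15,-13.1,1],[-0.1055,0.094,0.139,0,0.15,-13.1,1],[-0.1055,0.094,0.139,0,0.15,-13.1,1],[-0.1055,0.094,0.139,0,0.15,-13.1,1],[-0.1055,0.094,0.139,0,0.15,-13.1,1],[-0.1055,0.094,0.139,0,0.15,-13.1,1],[-0.1055,0.094,0.139,0,0.15,-13.1,1],[-0.1055,0.094,0.139,0,0.15,-13.1,1]],
  ],
)

```text
clock: 3.48
ee_pos: [0.4638, -0.3509, 0.1211]
ee_rot: [[0.711, 0.703, 0.003], [0.703, -0.711, 0.001], [0.003, 0.001, -1.0]]
wrist_force: [0.4, -0.3, 0.5]
grip_width: 0.0873
gripper_force: 0.0
```

Run:
```python
from h import *
from bench import bot,viewer
B=np.array([.4919,-.3245,.78])
c=viewer.camera("wrist"); pickle.dump(c,open("w1.pkl","wb")); cv2.imwrite("pics/w1.png",c["frame"])
L=[[.07,.031,.012],[.07,-.031,.012],[-.07,-.031,.012],[-.07,.031,.012]]
print(proj(c,pts(B,L)).round(0).tolist())
goto(bot.get_obs(),[*hp(-.045,0,B),.0245],B[2])
```

```text
[[285.0, 73.0], [365.0, 73.0], [359.0, 239.0], [291.0, 239.0]]
row [-0.0078, 0.0006, 0.0972, 0.1141, -0.1869, 0.0854] t 3.53 yaw 44.78 pos [ 0.4646 -0.3503  0.1218] F [ 0.3 -0.1 -0.3] w 0.0873
```

View pics/w1.png

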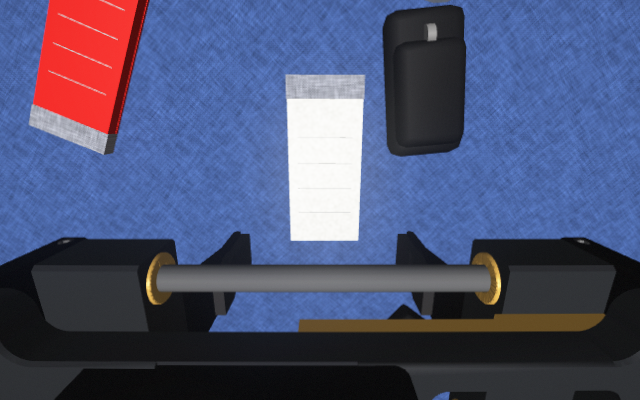

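The predicted pad_b corners match the picture to about 1–2 px, so I'll descend and grip.

servo_tool(
  plan=[
    [[-0.0085,0.0005,0.04,0.1,-0.2,0,1],[-0.0085,0.0005,0.08,0.1,-0.2,0,1],[-0.0085,0.0005,0.097,0.1,-0.2,0,1],[-0.0085,0.0005,0.097,0.1,-0.2,0,1],[-0.0085,0.0005,0.097,0.1,-0.2,0,0.6],[-0.0085,0.0005,0.097,0.1,-0.2,0,0.5],[-0.0085,0.0005,0.097,0.1,-0.2,0,0.5],[-0.0085,0.0005,0.097,0.1,-0.2,0,0.5]],
  ],
  force=35,
)

```text
clock: 4.2
ee_pos: [0.4593, -0.3567, 0.0244]
ee_rot: [[0.71, 0.705, -0.0], [0.705, -0.71, -0.0], [-0.001, 0.0, -1.0]]
wrist_force: [-0.2, 0.2, -0.9]
grip_width: 0.068
gripper_force: 0.0
```

Run:
```python
from h import *
from bench import bot
o=bot.get_obs(); print(o["gripper_force"]); goto(o,[*hp(-.17),.15],H[2])
```

```text
0.0
row [0.3514, -0.3078, -0.1258, 0.0223, 0.0284, 63.8521] t 4.2 yaw 44.8 pos [ 0.4593 -0.3567  0.0244] F [-0.2  0.2 -0.9] w 0.068
```

Not shut yet; hold a bit longer.

servo_tool(
  plan=[
    [[0,0,0,0,0,0,0.5],[0,0,0,0,0,0,0.5],[0,0,0,0,0,0,0.5],[0,0,0,0,0,0,0.5],[0,0,0,0,0,0,0.5]],
  ],
)

```text
clock: 4.62
ee_pos: [0.459, -0.3568, 0.0241]
ee_rot: [[0.71, 0.704, -0.001], [0.704, -0.71, 0.0], [-0.001, -0.001, -1.0]]
wrist_force: [-0.2, 1.2, 5.5]
grip_width: 0.0617
gripper_force: 35.0
```

servo_tool(
  plan=[
    [[0,0,-0.03,0,0,0,0.5],[0,0,-0.06,0,0,0,0.5],[0,0,-0.09,0,0,0,0.5],[0,0,-0.12,0,0,0,0.5],[0,0,-0.126,0,0,0,0.5],[0,0,-0.126,0,0,0,0.5]],
  ],
)

```text
clock: 5.12
ee_pos: [0.4598, -0.3577, 0.1515]
ee_rot: [[0.71, 0.704, 0.002], [0.704, -0.71, -0.003], [-0.001, 0.003, -1.0]]
wrist_force: [-0.5, 0.5, -1.4]
grip_width: 0.0611
gripper_force: 35.0
```

Run:
```python
from h import *
from bench import bot
o=bot.get_obs(); print(o["gripper_force"]); goto(o,[*hp(-.17),.15],H[2])
```

```text
34.99287128448486
row [0.3515, -0.3093, 0.0003, 0.173, -0.0641, 63.7867] t 5.12 yaw 44.73 pos [ 0.4598 -0.3577  0.1515] F [-0.5  0.5 -1.4] w 0.0611
```

servo_tool(
  plan=[
    [[0.02,-0.025,-0.03,0.1,0,5,0.5],[0.22,-0.205,-0.05,0.1,0,50,0.5],[0.22,-0.205,-0.05,0.1,0,50,0.5],[0.22,-0.205,-0.05,0.1,0,50,0.5],[0.22,-0.205,-0.05,0.1,0,50,0.5],[0.22,-0.205,-0.05,0.1,0,50,0.5],[0.22,-0.205,-0.05,0.1,0,50,0.5],[0.22,-0.205,-0.05,0.1,0,50,0.5]],
  ],
)

```text
clock: 5.78
ee_pos: [0.4693, -0.0541, 0.1978]
ee_rot: [[0.995, -0.095, -0.006], [-0.095, -0.995, 0.003], [-0.006, -0.002, -1.0]]
wrist_force: [0.5, 0.6, -1.6]
grip_width: 0.0618
gripper_force: 35.0
```

Run:
```python
from h import *
from bench import bot
o=bot.get_obs(); print(o["joints"].round(2)); goto(o,[*hp(-.17),.12],H[2])
```

```text
[ 0.41  0.23 -0.44  2.03  0.12  0.92 -1.76]
row [0.0074, -0.1648, 0.078, -0.071, 0.3665, 13.5876] t 5.78 yaw -5.47 pos [ 0.4693 -0.0541  0.1978] F [ 0.5  0.6 -1.6] w 0.0618
```

servo_tool(
  plan=[
    [[0.0,-0.04,0.0,0,0.37,5,0.5],[0.005,-0.08,0.0,0,0.37,10,0.5],[0.0075,-0.12,0.02,0,0.37,13.6,0.5],[0.0075,-0.15,0.04,0,0.37,13.6,0.5],[0.0075,-0.165,0.07,0,0.37,13.6,0.5],[0.0075,-0.165,0.078,0,0.37,13.6,0.5],[0.0075,-0.165,0.078,0,0.37,13.6,0.5],[0.0075,-0.165,0.078,0,0.37,13.6,0.5]],
  ],
)

```text
clock: 6.45
ee_pos: [0.4924, 0.1058, 0.1206]
ee_rot: [[0.946, -0.324, 0.001], [-0.324, -0.946, -0.001], [0.001, 0.001, -1.0]]
wrist_force: [-0.0, 0.3, -1.5]
grip_width: 0.0615
gripper_force: 35.0
```

Run:
```python
from h import *
from bench import bot,viewer
c=viewer.camera("wrist"); pickle.dump(c,open("w2.pkl","wb")); cv2.imwrite("pics/w2.png",c["frame"])
L=[[-.085,.043,.006],[-.085,-.043,.006],[-.07,.031,.03],[-.07,-.031,.03]]
print(proj(c,pts(H,L)).round(0).tolist())
o=bot.get_obs(); goto(o,[*hp(-.17),.056],H[2])
```

```text
[[266.0, 106.0], [371.0, 107.0], [276.0, 84.0], [360.0, 84.0]]
row [-0.0028, -0.003, 0.0657, -0.0423, -0.1861, 0.0776] t 6.5 yaw -18.98 pos [0.4934 0.1057 0.1217] F [-0.4  0.5  0.4] w 0.0614
```

View pics/w2.png

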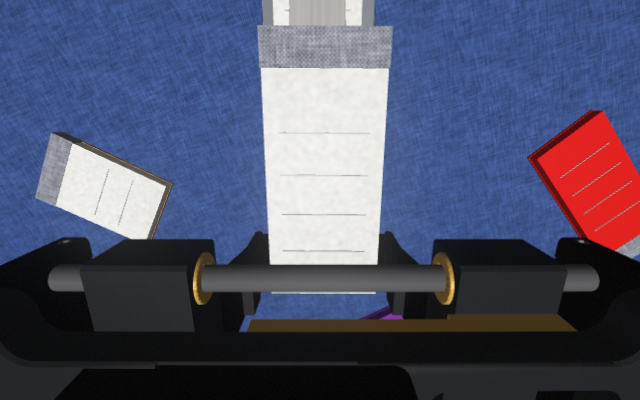

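The pad is level and straight in the grip, with bound corners at (258,26) and (393,26) and free corners at (271,293) and (377,293).

Run:
```python
from h import *
from bench import bot
c=pickle.load(open("w2.pkl","rb"));o=bot.get_obs()
z=o["ee_pos"][2]-.0245+.012
L=[[.07,.031,z],[.07,-.031,z],[-.07,-.031,z],[-.07,.031,z]]
p,e=fit(c,L,np.array([(258,26),(393,26),(377,293),(271,293.)]),[.55,.1,-.3]); print(p,e)
d=o["ee_rot"].T@np.array([p[0]-o["ee_pos"][0],p[1]-o["ee_pos"][1],0]); print("pad origin in tool",d, "yaw rel",np.degrees(p[2])-np.degrees(np.arctan2(o["ee_rot"][1,0],o["ee_rot"][0,0])))
q=p[:2]-H[:2];cs,s=np.cos(H[2]),np.sin(H[2]);print("in holder",cs*q[0]+s*q[1],-s*q[0]+cs*q[1])
```

```text
[ 0.53427644  0.08969749 -0.3327798 ] 0.8003848173287906
pad origin in tool [0.04390182 0.00181552 0.00014129] yaw rel -0.0878136739573776
in holder -0.12352697129581407 -0.004797172181992909
```

servo_tool(
  plan=[
    [[0,-0.0042,0.02,0,-0.15,0,0.5],[0,-0.0042,0.04,0,-0.15,0,0.5],[0,-0.0042,0.055,0,-0.15,0,0.5],[0,-0.0042,0.0655,0,-0.15,0,0.5],[0,-0.0042,0.0655,0,-0.15,0,0.5],[0,-0.0042,0.0655,0,-0.15,0,0.5]],
  ],
  force=45,
)

```text
clock: 7.0
ee_pos: [0.4955, 0.1105, 0.057]
ee_rot: [[0.946, -0.325, 0.002], [-0.325, -0.946, 0.001], [0.002, -0.002, -1.0]]
wrist_force: [0.2, 0.2, -1.0]
grip_width: 0.0613
gripper_force: 45.0
```

Run:
```python
from h import *
from bench import bot
o=bot.get_obs(); goto(o,[*hp(-.044,.0012),.056],H[2])
```

```text
row [0.123, 0.0013, 0.0012, -0.1112, -0.1069, 0.1173] t 7.0 yaw -18.94 pos [0.4955 0.1105 0.057 ] F [ 0.2  0.2 -1. ] w 0.0613
```

servo_tool(
  plan=[
    [[0.012,0.0,0.0005,0,-0.1,0,0.5],[0.024,0.0,0.0005,0,-0.1,0,0.5],[0.036,0.0005,0.0005,0,-0.1,0,0.5],[0.048,0.0005,0.0005,0,-0.1,0,0.5],[0.06,0.0005,0.0005,0,-0.1,0,0.5],[0.072,0.0005,0.0005,0,-0.1,0,0.5],[0.084,0.0005,0.0005,0,-0.1,0,0.5],[0.09,0.0005,0.0005,0,-0.1,0,0.5]],
  ],
)

```text
clock: 7.67
ee_pos: [0.5827, 0.0805, 0.0561]
ee_rot: [[0.946, -0.325, 0.002], [-0.325, -0.946, 0.002], [0.002, -0.003, -1.0]]
wrist_force: [-0.5, 0.6, -1.7]
grip_width: 0.0616
gripper_force: 45.0
```

Run:
```python
from h import *
from bench import bot,viewer
c=viewer.camera("wrist"); pickle.dump(c,open("w3.pkl","wb")); cv2.imwrite("pics/w3.png",c["frame"])
o=bot.get_obs(); goto(o,[*hp(-.044,.0012),.056],H[2])
```

```text
row [0.0301, 0.0012, 0.0002, -0.1751, -0.1453, 0.0702] t 7.72 yaw -18.99 pos [0.5834 0.0803 0.0562] F [ 1.6 -0.4 -1.9] w 0.0613
```

View pics/w3.png

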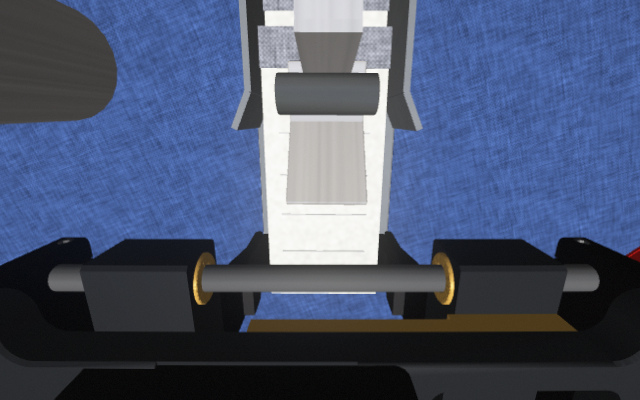

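The pad is under the arm and between the fences, about 1 mm left of centre. I'll push it home.

servo_tool(
  plan=[
    [[0.008,0.001,0.0005,0,-0.1,0,0.5],[0.016,0.0012,0.0005,0,-0.1,0,0.5],[0.023,0.0012,0.0005,0,-0.1,0,0.5],[0.028,0.0012,0.0005,0,-0.1,0,0.5],[0.03,0.0012,0.0005,0,-0.1,0,0.5],[0.03,0.0012,0.0005,0,-0.1,0,0.5]],
  ],
)

```text
clock: 8.22
ee_pos: [0.6088, 0.0706, 0.0555]
ee_rot: [[0.946, -0.323, -0.0], [-0.323, -0.946, 0.002], [-0.001, -0.002, -1.0]]
wrist_force: [-0.2, -0.7, -3.2]
grip_width: 0.0611
gripper_force: 45.0
```

Run:
```python
from h import *
from bench import bot
o=bot.get_obs(); goto(o,[*hp(-.044,.0),.056],H[2])
```

```text
row [0.0028, 0.0015, -0.0005, -0.1244, 0.0692, 0.1863] t 8.22 yaw -18.87 pos [0.6088 0.0706 0.0555] F [-0.2 -0.7 -3.2] w 0.0611
```

servo_tool(
  plan=[
    [[0.002,0.0005,0,0,0,0,0.5],[0.004,0.0005,0,0,0,0,0.5],[0.004,0.0005,0,0,0,0,0.5]],
  ],
)

```text
clock: 8.47
ee_pos: [0.6095, 0.0702, 0.0549]
ee_rot: [[0.947, -0.322, -0.006], [-0.322, -0.947, 0.003], [-0.007, -0.001, -1.0]]
wrist_force: [-4.3, 2.0, -2.8]
grip_width: 0.0611
gripper_force: 45.0
```

servo_tool(
  plan=[
    [[0.002,0,0,0,0,0,0.5],[0.002,0,0,0,0,0,0.5]],
  ],
)

```text
clock: 8.63
ee_pos: [0.6096, 0.0701, 0.0545]
ee_rot: [[0.947, -0.322, -0.01], [-0.322, -0.947, 0.003], [-0.01, 0.0, -1.0]]
wrist_force: [-7.5, 3.1, -0.5]
grip_width: 0.0615
gripper_force: 45.0
```

Run:
```python
from h import *
from bench import bot
o=bot.get_obs(); goto(o,[*hp(-.044,.0),.056],H[2])
```

```text
row [0.0019, 0.0013, -0.0015, 0.0066, 0.581, 0.269] t 8.63 yaw -18.79 pos [0.6096 0.0701 0.0545] F [-7.5  3.1 -0.5] w 0.0615
```

The pad is against the stop: the force has risen to 8 N with no further motion. Release, then back off.

servo_tool(
  plan=[
    [[0,0,0,0,0,0,1],[0,0,0,0,0,0,1],[0,0,0,0,0,0,1],[0,0,0,0,0,0,1],[-0.001,0,0,0,0,0,1],[-0.002,0,0,0,0,0,1],[-0.002,0,0,0,0,0,1],[-0.002,0,0,0,0,0,1]],
  ],
)

```text
clock: 9.3
ee_pos: [0.6116, 0.0692, 0.0556]
ee_rot: [[0.946, -0.323, -0.001], [-0.323, -0.946, 0.003], [-0.002, -0.002, -1.0]]
wrist_force: [-0.7, 0.7, 0.8]
grip_width: 0.0867
gripper_force: 0.0
```

servo_tool(
  plan=[
    [[-0.01,0,-0.02,0,0,0,1],[-0.02,0,-0.05,0,0,0,1],[-0.03,0,-0.08,0,0,0,1],[-0.055,0,-0.11,0,0,0,1],[-0.055,0,-0.13,0,0,0,1],[-0.055,0,-0.13,0,0,0,1]],
  ],
)

```text
clock: 9.8
ee_pos: [0.5615, 0.0882, 0.1906]
ee_rot: [[0.947, -0.321, 0.007], [-0.321, -0.947, 0.004], [0.006, -0.006, -1.0]]
wrist_force: [1.3, 0.0, 0.8]
grip_width: 0.0869
gripper_force: 0.0
```

Run:
```python
from h import *
from bench import bot,viewer
c=viewer.camera("wrist"); pickle.dump(c,open("w4.pkl","wb"))
cv2.imwrite("pics/w4.png",c["frame"])
L=[[-.07,.031,.042],[-.07,-.031,.042]]
print(proj(c,pts(H,L)).round(0).tolist())
A=np.array([.3843,.3057,.128])
o=bot.get_obs(); goto(o,[*hp(-.045,0,A),.12],A[2]); print(o["joints"].round(2))
```

```text
[[295.0, 168.0], [358.0, 169.0]]
row [-0.2783, -0.1297, 0.068, -0.1944, -0.2252, -26.1527] t 9.85 yaw -18.82 pos [0.561  0.0872 0.1883] F [-0.3 -0.2 -0.4] w 0.0866
[ 0.14  0.39 -0.47  1.84  0.21  0.96 -2.32]
```

View pics/w4.png

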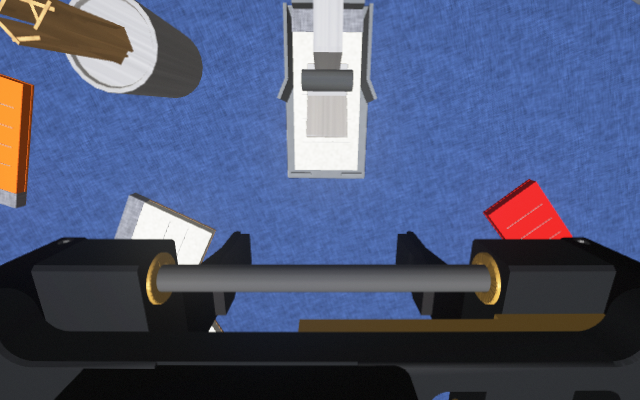

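Pad_b sits home under the arm, with its free edge at row ~170 flush with the pile. Next is pad_a.

servo_tool(
  plan=[
    [[-0.278,-0.13,0.0,-0.2,-0.2,-26.1,1],[-0.278,-0.13,0.0,-0.2,-0.2,-26.1,1],[-0.278,-0.13,0.0,-0.2,-0.2,-26.1,1],[-0.278,-0.13,0.0,-0.2,-0.2,-26.1,1],[-0.278,-0.13,0.0,-0.2,-0.2,-26.1,1],[-0.278,-0.13,0.04,-0.2,-0.2,-26.1,1],[-0.278,-0.13,0.068,-0.2,-0.2,-26.1,1],[-0.278,-0.13,0.068,-0.2,-0.2,-26.1,1]],
  ],
)

```text
clock: 10.52
ee_pos: [0.337, 0.3006, 0.1172]
ee_rot: [[0.992, 0.127, -0.005], [0.127, -0.992, 0.0], [-0.005, -0.001, -1.0]]
wrist_force: [1.2, 1.0, -0.7]
grip_width: 0.0871
gripper_force: 0.0
```

```bash
cat >> h.py <<'E'
def white(c,guess,L):
    # minAreaRect of the white blob nearest the guessed pad centre -> corner pixels
    m=cv2.inRange(c["frame"],(165,165,165),(255,255,255)); n,lab=cv2.connectedComponents(m)
    g=proj(c,guess)[0].astype(int); l=np.bincount(lab[g[1]-10:g[1]+11,g[0]-10:g[0]+11].ravel(),minlength=n); l[0]=0
    b=(lab==l.argmax()).astype(np.uint8); 
    return b, cv2.boxPoints(cv2.minAreaRect(cv2.findNonZero(b)))
E
python3 - <<'E'
from h import *
from bench import bot,viewer
A=np.array([.3843,.3057,.128])
o=bot.get_obs(); print(o["joints"].round(2)); goto(o,[*hp(-.045,0,A),.0245],A[2])
c=viewer.camera("wrist"); cv2.imwrite("pics/w5.png",c["frame"])
L=[[.052,.031,.012],[.052,-.031,.012],[-.07,-.031,.012],[-.07,.031,.012]]
b,q=white(c,pts(A,[[0,0,.012]]),L); print(proj(c,pts(A,L)).round(0).tolist()); print(q.round(0).tolist())
E
```

```text
[-0.26  0.36 -0.67  2.14  0.32  0.75 -2.57]
row [0.0031, 0.001, 0.0927, -0.0399, 0.3082, -0.0578] t 10.52 yaw 7.28 pos [0.337  0.3006 0.1172] F [ 1.2  1.  -0.7] w 0.0871
[[284.0, 83.0], [364.0, 83.0], [359.0, 230.0], [289.0, 230.0]]
[[286.0, 230.0], [286.0, 59.0], [365.0, 59.0], [365.0, 230.0]]
```

servo_tool(
  plan=[
    [[0.003,0.001,0.025,0,0.3,0,1],[0.003,0.001,0.05,0,0.3,0,1],[0.003,0.001,0.05,0,0.3,0,1]],
  ],
)

```text
clock: 10.82
ee_pos: [0.339, 0.2962, 0.0642]
ee_rot: [[0.992, 0.127, -0.008], [0.127, -0.992, -0.007], [-0.008, 0.005, -1.0]]
wrist_force: [-0.1, -1.0, -1.3]
grip_width: 0.087
gripper_force: 0.0
```

Run:
```python
from h import *
from bench import bot,viewer
A=np.array([.3843,.3057,.128])
o=bot.get_obs(); print(o["joints"].round(3)); goto(o,[*hp(-.045,0,A),.0245],A[2])
```

```text
[-0.353  0.435 -0.554  2.181  0.384  0.63  -2.626]
row [0.0015, -0.0038, 0.0397, 0.3145, 0.4867, -0.0541] t 10.82 yaw 7.28 pos [0.339  0.2962 0.0642] F [-0.1 -1.  -1.3] w 0.087
```

The last joint is near its limit here (-2.63 of -2.66), so I'll raise the tool, turn it half round and grasp from the other side.

servo_tool(
  plan=[
    [[0,0,-0.03,0,0.4,-7,1],[0,-0.002,-0.06,0,0.4,-14,1],[0,-0.004,-0.07,0,0,-21,1],[0,-0.004,-0.07,0,0,-28,1],[0,-0.004,-0.07,0,0,-35,1],[0,-0.004,-0.07,0,0,-42,1],[0,-0.004,-0.07,0,0,-49,1],[0,-0.004,-0.07,0,0,-56,1]],
  ],
)

```text
clock: 11.48
ee_pos: [0.3413, 0.3025, 0.1391]
ee_rot: [[0.446, 0.895, -0.0], [0.895, -0.446, -0.0], [-0.0, -0.0, -1.0]]
wrist_force: [-0.2, 0.2, 0.0]
grip_width: 0.0872
gripper_force: 0.0
```

servo_tool(
  plan=[
    [[0,0,0,0,0,-7,1],[0,0,0,0,0,-14,1],[0,0,0,0,0,-21,1],[0,0,0,0,0,-28,1],[0,0,0,0,0,-35,1],[0,0,0,0,0,-42,1],[0,0,0,0,0,-49,1],[0,0,0,0,0,-56,1]],
  ],
)

```text
clock: 12.15
ee_pos: [0.3414, 0.3024, 0.139]
ee_rot: [[-0.493, 0.87, -0.0], [0.87, 0.493, -0.0], [-0.0, -0.0, -1.0]]
wrist_force: [0.1, -0.3, -0.5]
grip_width: 0.0869
gripper_force: 0.0
```

Run:
```python
from h import *
from bench import bot,viewer
A=np.array([.3843,.3057,.128])
o=bot.get_obs(); print(o["joints"].round(3)); goto(o,[*hp(-.045,0,A),.12],A[2]+np.pi)
```

```text
[ 0.076  0.478 -1.111  2.101  0.556  0.896 -0.841]
row [-0.0012, -0.0027, 0.019, -0.0218, 0.0046, -67.8057] t 12.15 yaw 119.53 pos [0.3414 0.3024 0.139 ] F [ 0.1 -0.3 -0.5] w 0.0869
```

servo_tool(
  plan=[
    [[0,-0.002,0,0,0,-7,1],[0,-0.0027,0,0,0,-14,1],[0,-0.0027,0,0,0,-21,1],[0,-0.0027,0,0,0,-28,1],[0,-0.0027,0,0,0,-34,1]],
  ],
)

```text
clock: 12.57
ee_pos: [0.3391, 0.301, 0.139]
ee_rot: [[-0.895, 0.446, -0.0], [0.446, 0.895, -0.0], [-0.0, -0.0, -1.0]]
wrist_force: [0.6, 0.3, 0.4]
grip_width: 0.0873
gripper_force: 0.0
```

Run:
```python
from h import *
from bench import bot,viewer
A=np.array([.3843,.3057,.128])
o=bot.get_obs(); print(o["joints"].round(3)); goto(o,[*hp(-.045,0,A),.06],A[2]+np.pi)
```

```text
[ 0.16   0.564 -1.258  2.104  0.668  0.963 -0.36 ]
row [-0.0009, -0.0007, 0.079, -0.0222, -0.0026, -33.8337] t 12.57 yaw 153.5 pos [0.3391 0.301  0.139 ] F [0.6 0.3 0.4] w 0.0873
```

servo_tool(
  plan=[
    [[0,0,0.015,0,0,-7,1],[0,0,0.03,0,0,-14,1],[0,0,0.03,0,0,-17,1]],
  ],
)

```text
clock: 12.82
ee_pos: [0.3384, 0.2996, 0.1068]
ee_rot: [[-0.986, 0.166, -0.003], [0.166, 0.986, -0.003], [0.003, -0.003, -1.0]]
wrist_force: [-0.2, -0.7, -0.6]
grip_width: 0.0875
gripper_force: 0.0
```

Run:
```python
from h import *
from bench import bot,viewer
A=np.array([.3843,.3057,.128])
o=bot.get_obs(); print(o["joints"].round(3)); goto(o,[*hp(-.045,0,A),.06],A[2]+np.pi)
```

```text
[ 0.143  0.651 -1.262  2.131  0.783  0.957 -0.166]
row [-0.0013, 0.0007, 0.0468, -0.1723, -0.1842, -16.883] t 12.82 yaw 170.45 pos [0.3384 0.2996 0.1068] F [-0.2 -0.7 -0.6] w 0.0875
```

servo_tool(
  plan=[
    [[-0.001,0,0.01,-0.1,-0.1,-7,1],[-0.0013,0.0007,0.02,-0.2,-0.2,-14,1],[-0.0013,0.0007,0.035,-0.2,-0.2,-17,1],[-0.0013,0.0007,0.047,-0.2,-0.2,-17,1],[-0.0013,0.0007,0.047,-0.2,-0.2,-17,1]],
  ],
)

```text
clock: 13.23
ee_pos: [0.3399, 0.3004, 0.0601]
ee_rot: [[-0.992, -0.125, 0.001], [-0.125, 0.992, 0.001], [-0.001, 0.001, -1.0]]
wrist_force: [-0.4, 0.3, -0.0]
grip_width: 0.0871
gripper_force: 0.0
```

Run:
```python
from h import *
from bench import bot,viewer
A=np.array([.3843,.3057,.128])
o=bot.get_obs(); print(o["joints"].round(3)); goto(o,[*hp(-.045,0,A),.0245],A[2]+np.pi)
```

```text
[ 0.102  0.753 -1.227  2.162  0.934  0.929  0.004]
row [0.0003, -0.0004, 0.0356, 0.0308, 0.0414, -0.1686] t 13.23 yaw -172.83 pos [0.3399 0.3004 0.0601] F [-0.4  0.3 -0. ] w 0.0871
```

servo_tool(
  plan=[
    [[0.0003,-0.0004,0.02,0,0,-0.2,1],[0.0003,-0.0004,0.0355,0,0,-0.2,1],[0.0003,-0.0004,0.0355,0,0,-0.2,0.8],[0.0003,-0.0004,0.0355,0,0,-0.2,0.5],[0.0003,-0.0004,0.0355,0,0,-0.2,0.5],[0.0003,-0.0004,0.0355,0,0,-0.2,0.5],[0.0003,-0.0004,0.0355,0,0,-0.2,0.5],[0.0003,-0.0004,0.0355,0,0,-0.2,0.5]],
  ],
  force=45,
)

```text
clock: 13.9
ee_pos: [0.3402, 0.3018, 0.0269]
ee_rot: [[-0.992, -0.129, 0.005], [-0.129, 0.992, 0.003], [-0.005, 0.003, -1.0]]
wrist_force: [-1.3, -2.1, 6.9]
grip_width: 0.0611
gripper_force: 44.9
```

servo_tool(
  plan=[
    [[0,0,0,0,0,0,0.5],[0,0,0,0,0,0,0.5],[0,0,0,0,0,0,0.5],[0,0,0,0,0,0,0.5],[0,0,0,0,0,0,0.5]],
  ],
)

```text
clock: 14.32
ee_pos: [0.3402, 0.3018, 0.0269]
ee_rot: [[-0.992, -0.129, 0.005], [-0.129, 0.992, 0.003], [-0.005, 0.002, -1.0]]
wrist_force: [-0.9, -2.6, 7.0]
grip_width: 0.0611
gripper_force: 44.9
```

Run:
```python
from h import *
from bench import bot,viewer
o=bot.get_obs(); print(o["joints"].round(3)); goto(o,[*hp(-.17),.14],H[2]+np.pi)
```

```text
[ 0.052  0.794 -1.159  2.18   1.015  0.88  -0.054]
row [-0.1261, -0.2102, -0.1129, 0.1987, 0.263, 26.4839] t 14.32 yaw -172.57 pos [0.3402 0.3018 0.0269] F [-0.9 -2.6  7. ] w 0.0611
```

servo_tool(
  plan=[
    [[0,0,-0.03,0.1,0.25,0,0.5],[0,0,-0.06,0.2,0.25,0,0.5],[0,0,-0.09,0.2,0.25,0,0.5],[0,0,-0.113,0.2,0.25,0,0.5],[-0.02,-0.03,-0.113,0.2,0.25,7,0.5],[-0.035,-0.06,-0.113,0.2,0.25,12,0.5],[-0.05,-0.09,-0.113,0.2,0.25,17,0.5],[-0.07,-0.12,-0.113,0.2,0.25,21,0.5]],
  ],
)

```text
clock: 14.98
ee_pos: [0.4242, 0.1901, 0.1393]
ee_rot: [[-0.972, 0.237, -0.001], [0.237, 0.972, -0.001], [0.0, -0.001, -1.0]]
wrist_force: [1.0, 0.8, -0.9]
grip_width: 0.0616
gripper_force: 44.9
```

Run:
```python
from h import *
from bench import bot,viewer
o=bot.get_obs(); print(o["joints"].round(3)); goto(o,[*hp(-.17),.14],H[2]+np.pi)
```

```text
[ 0.463  0.604 -1.28   2.079  0.704  0.998  0.141]
row [-0.0849, -0.0624, -0.0007, -0.0453, -0.0254, 5.3705] t 14.98 yaw 166.31 pos [0.4242 0.1901 0.1393] F [ 1.   0.8 -0.9] w 0.0616
```

servo_tool(
  plan=[
    [[-0.03,-0.022,0,0,0,2,0.5],[-0.06,-0.044,0,0,0,4,0.5],[-0.085,-0.06,0,0,0,5.4,0.5],[-0.085,-0.061,0,0,0,5.4,0.5],[-0.085,-0.061,0.025,0,0,5.4,0.5],[-0.085,-0.061,0.05,0,0,5.4,0.5],[-0.085,-0.061,0.062,0,0,5.4,0.5],[-0.085,-0.061,0.062,0,0,5.4,0.5]],
  ],
)

```text
clock: 15.65
ee_pos: [0.4907, 0.1117, 0.0746]
ee_rot: [[-0.946, 0.324, -0.006], [0.324, 0.946, -0.001], [0.005, -0.003, -1.0]]
wrist_force: [-0.1, -0.5, -0.2]
grip_width: 0.0612
gripper_force: 44.9
```

Run:
```python
from h import *
from bench import bot,viewer
o=bot.get_obs(); print(o["joints"].round(3)); goto(o,[*hp(-.17,.0015),.0705],H[2]+np.pi)
goto(o,[*hp(-.045,.0015),.0695],H[2]+np.pi)
```

```text
[ 0.524  0.724 -1.131  2.042  0.832  0.942  0.177]
row [-0.0019, -0.0002, 0.0041, -0.1619, -0.3079, 0.1548] t 15.65 yaw 161.1 pos [0.4907 0.1117 0.0746] F [-0.1 -0.5 -0.2] w 0.0612
row [-0.1269, -0.0006, 0.0044, -0.1619, -0.3079, 0.1548] t 15.65 yaw 161.1 pos [0.4907 0.1117 0.0746] F [-0.1 -0.5 -0.2] w 0.0612
```

servo_tool(
  plan=[
    [[-0.002,0,0.004,-0.15,-0.3,0.1,0.5],[-0.014,0,0.004,-0.15,-0.3,0.1,0.5],[-0.026,0,0.004,-0.15,-0.3,0.1,0.5],[-0.038,0,0.0044,-0.15,-0.3,0.1,0.5],[-0.05,-0.0003,0.0044,-0.15,-0.3,0.1,0.5],[-0.062,-0.0005,0.0044,-0.15,-0.3,0.1,0.5],[-0.074,-0.0005,0.0044,-0.15,-0.3,0.1,0.5],[-0.084,-0.0005,0.0044,-0.15,-0.3,0.1,0.5]],
  ],
)

```text
clock: 16.32
ee_pos: [0.5738, 0.0835, 0.0722]
ee_rot: [[-0.945, 0.328, 0.005], [0.328, 0.945, 0.001], [-0.005, 0.003, -1.0]]
wrist_force: [0.1, 0.5, -2.0]
grip_width: 0.0615
gripper_force: 44.9
```

Run:
```python
from h import *
from bench import bot,viewer
o=bot.get_obs(); print(o["joints"].round(3))
goto(o,[*hp(-.045,.0015),.0695],H[2]+np.pi)
```

```text
[ 0.529  0.806 -1.086  1.875  0.856  1.01   0.3  ]
row [-0.0392, -0.0008, 0.0029, 0.1518, 0.2652, -0.0751] t 16.32 yaw 160.87 pos [0.5738 0.0835 0.0722] F [ 0.1  0.5 -2. ] w 0.0615
```

servo_tool(
  plan=[
    [[-0.008,-0.0003,0.002,0.1,0.2,0,0.5],[-0.016,-0.0005,0.003,0.15,0.25,0,0.5],[-0.024,-0.0007,0.003,0.15,0.25,0,0.5],[-0.031,-0.0007,0.003,0.15,0.25,0,0.5],[-0.036,-0.0007,0.003,0.15,0.25,0,0.5],[-0.036,-0.0007,0.003,0.15,0.25,0,0.5]],
  ],
)

```text
clock: 16.82
ee_pos: [0.6073, 0.0716, 0.0695]
ee_rot: [[-0.945, 0.327, 0.002], [0.327, 0.945, 0.0], [-0.001, 0.001, -1.0]]
wrist_force: [1.6, 0.0, -0.9]
grip_width: 0.0613
gripper_force: 44.9
```

Run:
```python
from h import *
from bench import bot,viewer
o=bot.get_obs()
goto(o,[*hp(-.045,.0015),.0695],H[2]+np.pi)
```

```text
row [-0.0036, -0.0005, 0.0, 0.0341, 0.0799, -0.0468] t 16.82 yaw 160.9 pos [0.6073 0.0716 0.0695] F [ 1.6  0.  -0.9] w 0.0613
```

servo_tool(
  plan=[
    [[-0.002,-0.0003,0.0005,0,0,0,0.5],[-0.004,-0.0005,0.0005,0,0,0,0.5],[-0.004,-0.0005,0.0005,0,0,0,0.5]],
  ],
)

```text
clock: 17.07
ee_pos: [0.6092, 0.0707, 0.0691]
ee_rot: [[-0.945, 0.326, -0.0], [0.326, 0.945, 0.0], [0.001, 0.0, -1.0]]
wrist_force: [-1.3, 0.9, -1.6]
grip_width: 0.061
gripper_force: 44.9
```

servo_tool(
  plan=[
    [[-0.002,0,0,0,0,0,0.5],[-0.002,0,0,0,0,0,0.5]],
  ],
)

```text
clock: 17.23
ee_pos: [0.6101, 0.0704, 0.0691]
ee_rot: [[-0.946, 0.325, -0.003], [0.325, 0.946, 0.0], [0.003, -0.001, -1.0]]
wrist_force: [-4.7, 1.1, 3.0]
grip_width: 0.0616
gripper_force: 44.9
```

servo_tool(
  plan=[
    [[-0.002,0,0,0,0,0,0.5],[-0.002,0,0,0,0,0,0.5]],
  ],
)

```text
clock: 17.4
ee_pos: [0.6102, 0.0704, 0.069]
ee_rot: [[-0.946, 0.325, -0.006], [0.325, 0.946, 0.0], [0.006, -0.002, -1.0]]
wrist_force: [-9.3, 2.0, 5.3]
grip_width: 0.0614
gripper_force: 44.9
```

Same contact with the stop as before, at TCP holder x ≈ -44 mm. Release and withdraw.

servo_tool(
  plan=[
    [[0,0,0,0,0,0,1],[0,0,0,0,0,0,1],[0,0,0,0,0,0,1],[0,0,0,0,0,0,1],[0.001,0,0,0,0,0,1],[0.002,0,0,0,0,0,1],[0.002,0,0,0,0,0,1],[0.002,0,0,0,0,0,1]],
  ],
)

```text
clock: 18.07
ee_pos: [0.6112, 0.0697, 0.0689]
ee_rot: [[-0.945, 0.326, -0.0], [0.326, 0.945, -0.0], [0.0, -0.0, -1.0]]
wrist_force: [0.2, -0.5, 0.8]
grip_width: 0.0868
gripper_force: 0.0
```

servo_tool(
  plan=[
    [[0.01,0,-0.02,0,0,0,1],[0.03,0,-0.05,0,0,0,1],[0.05,0,-0.08,0,0,0,1],[0.08,0,-0.11,0,0,0,1],[0.09,0,-0.13,0,0,0,1],[0.09,0,-0.13,0,0,0,1]],
  ],
)

```text
clock: 18.57
ee_pos: [0.5255, 0.1021, 0.2034]
ee_rot: [[-0.947, 0.322, 0.006], [0.322, 0.947, 0.0], [-0.006, 0.002, -1.0]]
wrist_force: [0.4, -0.7, 0.5]
grip_width: 0.0872
gripper_force: 0.0
```

Run:
```python
from h import *
from bench import bot,viewer
o=bot.get_obs(); print(o["ee_pos"],o["clock"])
c=viewer.camera("top"); cv2.imwrite("pics/t2.png",c["frame"]); pickle.dump(c,open("t2.pkl","wb"))
old=pickle.load(open("top.pkl","rb"))["frame"].astype(int)
d=np.abs(c["frame"].astype(int)-old).max(2)
def z(a,b,x,y,L):
    print(proj(c,pts(H,[[x,y,L]])).round(1).tolist())
for x,y in((-.07,.031),(-.07,-.031)): z(0,0,x,y,.054)
m=cv2.inRange(c["frame"],(190,190,190),(255,255,255))[150:215,280:335]
for r in m[::2]: print("".join("#" if v else "." for v in r))
print("mean diff stapler/mouse/short", d[215:258,210:228].max(), d[180:212,393:426].max(), d[188:222,230:264].max())
```

```text
[0.5255479  0.10210255 0.2033776 ] 18.5667
[[292.5, 193.7]]
[[308.3, 198.8]]
.......................................................
.......................................................
.......................................................
...............................#####...................
..............................#####....................
.............................######....................
............................######.....................
........................#...#####......................
.......................###.#####.......................
......................####......####...................
.......................###......######.................
................................######.................
.................................####..................
..................................##...................
.................................##....................
.................................##....................
.......................................................
.......................................................
...............
[... 165 characters left out ...]
...........................................
.......................................................
.......................................................
.......................................................
.......................................................
.......................................................
.......................................................
.......................................................
.......................................................
.......................................................
.......................................................
.......................................................
mean diff stapler/mouse/short 23 161 131
```

servo_tool(
  plan=[
    [[-0.026,-0.31,-0.06,0,0,0,1],[-0.026,-0.31,-0.06,0,0,0,1],[-0.026,-0.31,-0.06,0,0,0,1],[-0.026,-0.31,-0.06,0,0,0,1],[-0.026,-0.31,-0.06,0,0,0,1],[-0.026,-0.31,-0.06,0,0,0,1],[-0.026,-0.31,-0.06,0,0,0,1],[-0.026,-0.31,-0.06,0,0,0,1]],
  ],
)

```text
clock: 19.28
ee_pos: [0.4481, -0.2086, 0.2582]
ee_rot: [[-0.943, 0.333, -0.002], [0.333, 0.943, -0.001], [0.001, -0.002, -1.0]]
wrist_force: [0.7, -0.8, -0.2]
grip_width: 0.0865
gripper_force: 0.0
```

```bash
cat > chk.py <<'E'
from h import *
from bench import bot,viewer
o=bot.get_obs(); print(o["ee_pos"],o["clock"])
c=viewer.camera("top"); cv2.imwrite("pics/t3.png",c["frame"])
f0=pickle.load(open("top.pkl","rb"))["frame"]
d=np.abs(c["frame"].astype(int)-f0).max(2)
print("pile free corners pred z.03",proj(c,pts(H,[[-.07,.031,.03],[-.07,-.031,.03]])).round(1).tolist(),"z.054",proj(c,pts(H,[[-.07,.031,.054],[-.07,-.031,.054]])).round(1).tolist())
for f in (f0,c["frame"]):
  m=cv2.inRange(f,(190,190,190),(255,255,255))[158:206,286:324]
  for r in m[::2]: print("".join("#" if v else "." for v in r))
print("diff stapler/mouse/short", [int(np.percentile(q,95)) for q in (d[215:258,210:228], d[180:212,393:426], d[188:222,230:264])])
E
python3 chk.py
```

```text
[ 0.44807368 -0.20858288  0.25821328] 19.2833
pile free corners pred z.03 [[293.0, 195.3], [308.5, 200.4]] z.054 [[292.5, 193.7], [308.3, 198.8]]
........................#####.........
.......................######.........
.......................#####..........
......................#####...........
..................#...#####...........
.................########.............
................########.######.......
................###......#######......
...............#.........#######......
..............#...........#.###.......
.............###............##........
............####..#........##.........
............###.........####..........
...........###...........###..........
..........###.........#.###...........
.........#######.......###............
.........#################............
........#################.............
.......#################..............
.........##############...............
.................######...............
......................................
......................................
......................................
..................
[... 255 characters left out ...]
...............#..........######......
..............#............####.......
.............###............##........
............####...#.......##.........
............##...........####.........
...........##...........####..........
..........######.......####...........
.........#################............
........##################............
.......##################.............
.......#################..............
........###############...............
...............########...............
.....................#................
......................................
......................................
......................................
diff stapler/mouse/short [10, 104, 7]
```

```bash
python3 -c "
from bench import bot
print(bot.hand_in())"
```

```text
the job is handed in; nothing more can be done
None
```

I slid both long pads into the holder under the weighted arm, each pushed until it met the back stop, and handed the job in at about 19 s. The final top view shows the pile's free edge where it should be and the stapler and short pad unmoved. The robot arm hid the mouse in that view, and I did not measure the holder arm's angle. No verdict came back.

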